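Pointing check before switching on the bench drill

ROBOT

A 6-joint arm with a two-finger parallel gripper is mounted at the origin on the work surface. World frame = base frame: x ahead of the robot, y to its left, z up, the work surface at z = 0. Lengths are in mm, angles in rad, forces in N, time in s.
With the tool pointing down it reaches from about 350 to 775 mm from the base axis. Payload 7.3 kg.
Tool frame: the origin (TCP) lies midway between the tips of the shut fingers; the grasp point (between the pads) lies 19 mm behind it (bot.tcp_to_grasp is the distance from the TCP to the grasp point, in mm); z points along the fingers, y is the line along which they close (so a half turn about z gives the same grasp; the last joint's range is limited). The gripper opens to 92 mm and grips with 3 to 60 N. Pads are 19 mm wide; open, the fingers measure 130 mm over their backs; the gripper's body (75 mm by 190 mm) begins 47 mm behind the grasp point.
Start: joints at [1.085, 0.342, 1.524, -0, 1.275, -0.146], TCP at [174.968, 495.006, 226.741] pointing down, gripper open.
Joint ranges: [-2.53, 2.53], [-0.77, 2.02], [0.04, 2.7], [-1, 4.14], [0.28, 2.66], [-3.11, 3.11]. Speed limits (rad/s): [2.57, 2.57, 3.14, 3.14, 3.14, 3.14].

INTERFACE

Orientations are given as [roll, pitch, yaw] about the fixed x, y, z axes, in that order (R = Rz(yaw) Ry(pitch) Rx(roll)).
In Python, from plant import bot, viewer gives the robot as it stands. The module is installed in compiled form; this text tells all that it offers.
- The arm moves only by the shell command python3 -m handwheel 'ROWS'. ROWS is text: rows parted by semicolons, each of 7 numbers parted by spaces: the shift along the tool's x, y, z scaled (see below), then the turn, a rotation vector about the tool's x, y, z scaled (see below), then the opening, from -1 (shut) to 1 (fully open), so that 0 is half open. In form: tx ty tz rx ry rz gripper; .... A call has 1 to 8 rows; each row is the pose to reach, as a shift and turn from the pose commanded when the call began, along the tool's axes at that moment, turning the shorter way round; what a row does not reach only later rows make up. The controller multiplies each number of a shift by 10 cm and each number of a turn by pi rad. A row lasts 1/12 s, in which the tool goes at most 41.7 mm and 7.16 degrees, less where a joint would pass 70% of its speed; a pose out of reach is approached as far as the arm can. A call with a number of a shift or a turn outside -1 to 1 is refused whole. A call with a gripper value outside its range is refused whole. The fingers move at their own pace and stop on an object; the grip force is fixed at half the most. Time passes only in rows, so rows that repeat a pose let the fingers close. It gives the time, the measured TCP pose, the force, the opening and the grip force at its end, in the units of the state.
- bot.get_obs(): the state, without advancing time (a new reading comes with each control period).
- viewer.capture(name): name is "side" or "top" or "wrist"; returns a dict with "frame" (400x640x3 uint8, red, green, blue), "fov_y" (degrees; the focal length in pixels is half the picture's height over the tangent of half this angle, whatever the lens; pixels are square), "cx", "cy" (the principal point, pixels), "T" (4x4, takes a point from camera to world coordinates). Camera axes: x right, y down, z forward; pixel columns grow to the right and rows downward; lengths in mm; the calibration is good to about 2 mm. The wrist camera is an equidistant fisheye: a pixel r from the principal point sees the ray r / f radians off the axis. A picture is of the moment at which its call begins. There is no depth.
- bot.close_job(): hands the job in; it is judged then, once.
Trained networks look in a picture, given as the dict that the camera call returned (one of the last four; its "shot" number tells which), for a name from the list of things; names that differ only in an ending like _2 or _b are one class to them, and where a whole thing is asked for, a point or a joint stands for the part that bears it (a point fixed in the world has none). Each returns a list of dicts, best first, with "score" (0 to 1); they miss things now and then, are a little off and sometimes report something else, mostly with a low value. They report only what shows in the picture. A call takes as long as a camera call. They do not tell look-alikes from the thing itself.
- viewer.recognise(target, picture): "centre" ([column, row] in pixels, amid what is visible of it).
- viewer.cut_out(target, picture): "pixels" (400x640 bool, what is visible of it) and "centre" ([column, row] in pixels, amid what is visible of it).
The state is a dict: "time": time; "joint_positions": joint angles; "dq": joint speeds; "tau": joint torques, N m; "tool_pos": TCP position; "tcp_rot": TCP orientation; "contact_force": force on the tool from outside, world axes, zero at the start; "moment": the same for the moment, N m; "grip_width": finger opening in mm; "finger_force": force on a finger pad.
Only numpy, scipy, OpenCV 4.12 (cv2) and the standard library are available. Lean on these libraries where they do the work, as an engineer would, in place of code of your own. Each camera call takes 0.05 s, during which the arm holds its last target. There are 200 camera calls.

TASK

Do the pointing check before the bench drill is switched on. Bring the fingertips straight above the chuck key in its wooden stand, about 2 to 3 cm over it, and stay there for two seconds without touching it; then do the same over the aluminium block clamped in the vice. Only after both, push the red-balled lever of the isolator box fully over to its green side and leave it there; touch nothing but the isolator.

Things in the scene. Friction and masses are not known exactly. Their poses are not given: they have to be found in the camera images.
- key_top (a point): Centre of the top of the chuck key: a loose steel T-shaped key (80 to 170 g) standing upright, 12 mm shank in the hole of its wooden stand. This point is the key's highest, 96 mm above the bench, on the shank's axis; the crossbar, 70 mm long and 9 mm thick, has its axis 7.5 mm lower. Point above this.
- chuck_key: The chuck key itself; origin at the lower end of its shank, 12 mm above the bench, z up along the shank, y along the crossbar.
- key_stand: Light wooden block, 70 x 60 x 45 mm (x, y, z), fixed to the bench, with the key in its central hole (33 mm deep). Origin at the centre of its underside.
- block_top (a point): Centre of the top of the aluminium block (30 x 50 mm seen from above) clamped in the blue vice, marked with a small dark punch dot; 68 mm above the bench, the highest point of the vice (its jaws reach 58 mm). Point above this.
- vice: Blue drill-press vice bolted to the bench, about 200 mm long (x from -107 to +90 mm), 85 mm wide, with a steel screw and tommy bar at its -x end. Origin at the underside on the centre line; the block's centre lies 10 mm towards +x.
- isolator_box: Isolator: grey switch box, 120 x 85 x 50 mm (x, y, z), fixed to the bench, yellow plate on top with a black mark at its -x end (off) and a green mark at its +x end (on). Origin at the centre of its underside; the lever swings from its -x side to its +x side, +x pointing away from the robot within about 0.4 rad.
- isolator (a joint): Angle of the isolator's lever: 0 leans 0.5 rad (29 degrees) to the black side (off), 1.0 rad leans as far to the green side (fully over, on). Starts between 0 and 0.15. It has a little friction (about 1 N at the ball) and stays where it is left; stops at both ends.
- lever_ball (a point): Centre of the red ball (26 mm across) at the end of the lever, 80 mm from the pivot. The pivot axis runs along the box's y, 50 mm above the bench over the box's centre, so the ball's centre travels between 120 and 130 mm above the bench; the rod below it is 10 mm thick.
- mug: Bystander: white mug with a handle, 80 mm across, 95 mm tall, loose. Origin at the centre of its underside.
- mug_mid (a point): Middle of the mug, 48 mm up.
- spray_can: Bystander: blue and yellow spray can, 58 mm across, 160 mm tall, loose. Origin at the centre of its underside.
- can_mid (a point): Middle of the spray can, 80 mm up.
- screwdriver: Bystander: screwdriver with an orange handle, 200 mm long along its x, 26 mm thick, lying loose on the bench. Origin midway along it, at the bench.
- driver_mid (a point): Midpoint of the screwdriver, 13 mm above the bench.
Mind the look-alikes: they are no part of the job. What is shaped like the isolator_box but orange, purple or turquoise is not meant.

How it is judged (in metres and radians):
On the way, in this order (a step that is already met when the one before it is completed fails the run):
1. the fingertips dwell just above the chuck key without touching it (horizontal distance between the grasp point and key_top below 0.022 m and z of the grasp point in the frame of key_top between 0.019 and 0.08 m), for 1.5 s.
2. the fingertips dwell just above the aluminium block in the vice without touching it (horizontal distance between the grasp point and block_top below 0.022 m and z of the grasp point in the frame of block_top between 0.019 and 0.08 m), for 1.5 s.
3. the isolator lever is pushed over to the green side (value of joint isolator above 0.88 rad), for 0.2 s.
At the end, for the whole second after the job is handed in: Lever over 0.88 of its 1.0 rad; key upright in its stand; key, mug, can and screwdriver within 8 mm of their start. Each pointing: the point between the finger pads (19 mm behind the tips) within 22 mm sideways of the point named and 19 to 80 mm above it, for 1.5 s (value of joint isolator above 0.88 rad and z of chuck_key in the frame of key_stand below 0.016 m and angle between chuck_key's own z axis and vertical below 0.2 rad and distance of each of key_top, mug_mid, can_mid, driver_mid from where it was at the start of the episode below 0.008 m); the robot touches nothing.
It fails at once if the robot touches the chuck key or its stand (contact force between any of the fingers, the arm and chuck_key above 0.5 N or contact force between any of the fingers, the arm and key_stand above 0.5 N).
It fails at once if the robot touches the vice or its block (contact force between any of the fingers, the arm and vice above 0.5 N).
It fails at once if the robot touches the mug, the spray can or the screwdriver (contact force between any of the fingers, the arm and mug above 0.5 N or contact force between any of the fingers, the arm and spray_can above 0.5 N or contact force between any of the fingers, the arm and screwdriver above 0.5 N).
It fails at once if the chuck key is moved or lifted (distance of key_top from where it was at the start of the episode above 0.008 m).
It fails at once if the mug, the spray can or the screwdriver is moved (distance of any of mug_mid, can_mid, driver_mid from where it was at the start of the episode above 0.008 m).
It also fails if it takes over 58 s, if anything falls off the work surface, if the arm or the gripper's body presses on something with over 40 N, if the wrist force passes 120 N, or if a joint passes its speed limit or range.

## Working session

There is one attempt and no reset: what is moved stays moved. The work goes in short steps, Python scripts to look and compute and a shell command to move; the robot and the scene stay as the last step left them, time stands still between calls to the robot, and variables do not carry over. Pictures are saved under pics/ and viewed, at most 10 in all, crops included, and the job is handed in when it is done.

```bash
mkdir -p pics; cat > h.py <<'E'
import numpy as np, cv2
from plant import bot, viewer
def ray(p,uv):
    f=200/np.tan(np.radians(p["fov_y"])/2); T=np.array(p["T"])
    d=np.array([(uv[0]-p["cx"])/f,(uv[1]-p["cy"])/f,1.]); d=T[:3,:3]@d
    return T[:3,3],d
def atz(p,uv,z):
    o,d=ray(p,uv); return o+d*(z-o[2])/d[2]
def proj(p,X):
    f=200/np.tan(np.radians(p["fov_y"])/2); T=np.array(p["T"])
    c=T[:3,:3].T@(np.array(X)-T[:3,3]); return np.array([c[0]/c[2]*f+p["cx"],c[1]/c[2]*f+p["cy"]])
def tri(r):
    A=0;b=0
    for o,d in r:
        d=d/np.linalg.norm(d);M=np.eye(3)-np.outer(d,d);A=A+M;b=b+M@o
    return np.linalg.solve(A,b)
E
python3 - <<'E'
from h import *
P={n:viewer.capture(n) for n in("top","side")}
for n,p in P.items():
    cv2.imwrite(f"pics/{n}0.png",p["frame"][:,:,::-1]); print(n,p["fov_y"],np.round(p["T"],2).tolist())
Z=dict(key_top=96,block_top=68,lever_ball=125,isolator_box=50,mug_mid=48,can_mid=80,driver_mid=13,key_stand=45,vice=40)
for t,z in Z.items():
    for n,p in P.items():
        for r in viewer.recognise(t,p)[:4]:
            print(t,n,round(r["score"],2),np.round(r["centre"]),np.round(atz(p,r["centre"],z)))
print(bot.get_obs())
E
```

```text
top 51.40352919230308 [[-0.02, -0.99, 0.15, 378.99], [-1.0, 0.02, 0.0, 63.53], [-0.0, -0.15, -0.99, 1046.48], [0.0, 0.0, 0.0, 1.0]]
side 48.06757022509712 [[0.98, -0.12, 0.14, 370.52], [-0.19, -0.72, 0.66, -647.3], [0.02, -0.68, -0.73, 893.46], [0.0, 0.0, 0.0, 1.0]]
key_top side 0.76 [330. 227.] [527. -18.  96.]
block_top top 0.72 [469. 181.] [ 549. -291.   68.]
block_top top 0.67 [346. 201.] [507.   3.  68.]
block_top side 0.57 [363. 360.] [ 530. -321.   68.]
block_top side 0.36 [329. 229.] [529.   0.  68.]
lever_ball top 0.61 [141. 252.] [397. 461. 125.]
lever_ball top 0.58 [178. 155.] [614. 386. 125.]
lever_ball top 0.55 [215. 296.] [300. 296. 125.]
lever_ball side 0.67 [257. 103.] [404. 446. 125.]
lever_ball side 0.66 [222. 146.] [299. 273. 125.]
isolator_box top 0.97 [191. 147.] [651. 381.  50.]
isolator_box top 0.74 [153. 238.] [431. 466.  50.]
isolator_box top 0.65 [281. 113.] [734. 157.  50.]
isolator_box top 0.6 [218. 283.] [321. 309.  50.]
isolator_box side 0.9 [267. 124.] [428. 443.  50.]
isolator_box side 0.87 [299. 162.] [497. 259.  50.]
isolator_box side 0.81 [234. 164.
[... 754 characters left out ...]
: 1.0, 'joint_positions': array([ 1.08499052e+00,  3.41980709e-01,  1.52407722e+00, -6.25882360e-05,
        1.27539122e+00, -1.45999690e-01]), 'dq': array([-1.16095693e-03, -6.64247612e-04, -5.91699063e-04, -6.60070145e-04,
        1.20508722e-04,  2.16730455e-05]), 'tau': array([-9.31110044e-04, -4.31127155e+01, -2.44478273e+01,  7.15741329e-02,
        4.83497581e-02, -6.53798475e-05]), 'tool_pos': array([174.99570173, 495.00758406, 226.75849631]), 'tcp_rot': array([3.14145938e+00, 8.01205837e-05, 2.80180475e+00]), 'contact_force': array([ 0.06045259, -1.034689  , -0.58420442]), 'moment': array([-0.05770538, -0.03985292, -0.01847307]), 'finger_force': 0.0, 'grip_width': 91.81539310578569}
```

View pics/top0.png

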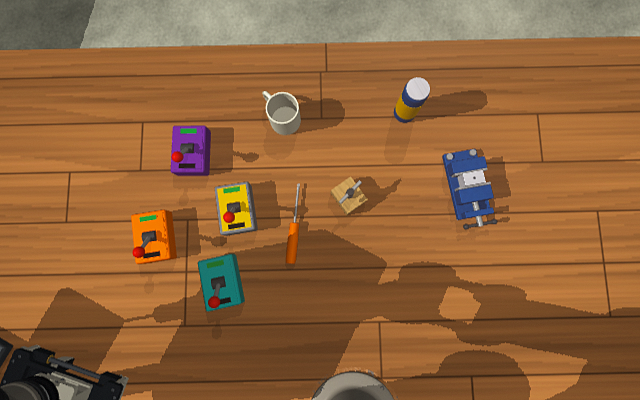

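View pics/side0.png

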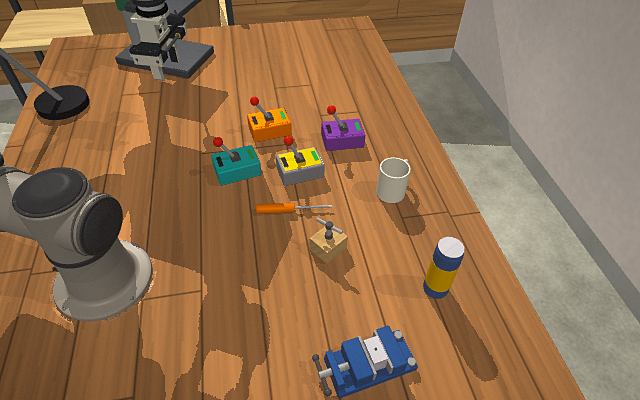

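The top view shows the true isolator (yellow plate, grey box) at about (236,208), its ball at (229,217), the key at (350,192), the block's punch dot at (474,178). The side view has the ball at (289,141), the key at (329,228) and the dot at (376,349). The orange, purple and turquoise boxes surround the isolator. I'll zoom in to refine these points.

```bash
python3 - <<'E'
from h import *
t=cv2.imread("pics/top0.png");s=cv2.imread("pics/side0.png")
c=lambda im,u,v:cv2.resize(im[v-25:v+25,u-32:u+33],(260,200),interpolation=cv2.INTER_CUBIC)
m=np.vstack([np.hstack([c(t,350,192),c(t,474,180),c(t,234,210)]),np.hstack([c(s,329,232),c(s,376,350),c(s,298,155)])])
cv2.imwrite("pics/zoom.png",m)
P={n:viewer.capture(n) for n in("top","side")}
k=tri([ray(P["top"],(350,191)),ray(P["side"],(330,227))]);b=tri([ray(P["top"],(474,178)),ray(P["side"],(376,349))]);l=tri([ray(P["top"],(229,217)),ray(P["side"],(289,141))])
print(k,b,l)
E
```

```text
[529.03653259  -5.92743365  81.56742611] [ 557.37709135 -304.84922494   67.26018313] [471.4596175  269.05240295 121.03183327]
```

View pics/zoom.png

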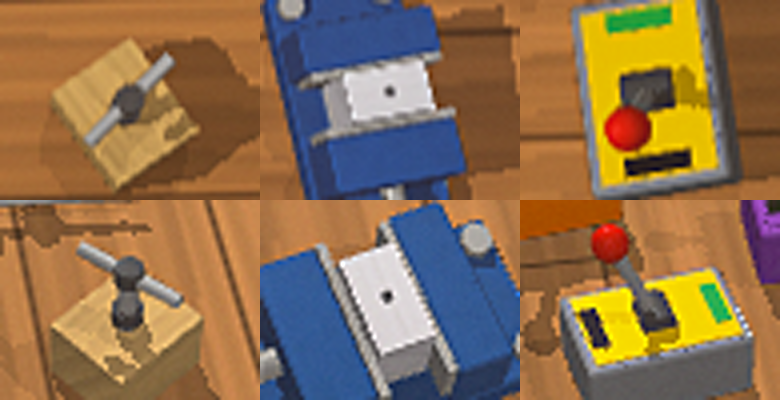

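```bash
python3 - <<'E'
from h import *
P={n:viewer.capture(n) for n in("top","side")};t,s=P["top"],P["side"]
print("key",tri([ray(t,(350.2,191.8)),ray(s,(329.3,223))]),atz(t,(350.2,191.8),92),atz(s,(329.3,223.5),94))
print("blk",tri([ray(t,(474.6,178)),ray(s,(376,349))]),atz(t,(474.6,178),68))
print("ball",tri([ray(t,(229.2,217)),ray(s,(288.6,141))]))
g=atz(t,(232.5,190),51);b=atz(t,(236.3,225.5),51);d=g-b;print("marks",g,b,(g+b)/2,np.arctan2(d[1],d[0]))
g=atz(s,(266+(716-520)/4,130+(303-200)/4),51);b=atz(s,(266+(594-520)/4,130+(329-200)/4),51);d=g-b;print("marks side",g,b,(g+b)/2,np.arctan2(d[1],d[0]))
R=np.array(bot.get_obs()["tcp_rot"]);print(R)
for n,uv,z in[("mug",(283,112),95),("drv butt",(292,262),13),("drv tip",(298,184),13),("drv c",(294,224),13)]:print(n,atz(t,uv,z))
E
```

```text
key [525.98135668  -5.36732308  95.82512677] [524.8945343   -5.54349758  92.        ] [527.72579004  -5.24108879  94.        ]
blk [ 556.99196137 -305.59788987   69.06731167] [ 555.35213157 -305.75757284   68.        ]
ball [470.85637683 268.46822353 121.69915561]
marks [541.9121442  276.92189383  51.        ] [455.55132766 266.89737925  51.        ] [498.73173593 271.90963654  51.        ] 0.11555995411443197
marks side [545.62555472 277.13163636  51.        ] [457.94285044 264.73816134  51.        ] [501.78420258 270.93489885  51.        ] 0.14041443021286054
[3.14152119e+00 1.73879341e-05 2.80176995e+00]
mug [720.75605725 148.81917708  95.        ]
drv butt [365.95608588 137.12127899  13.        ]
drv tip [559.80468486 119.79870116  13.        ]
drv c [459.06210859 131.10173586  13.        ]
```

Triangulated heights match the task's: key 95.8, dot 69.1 and ball 121.7. The box yaw is about 0.13 rad. Next I shut the fingers and go over the key, staying high.

```bash
for i in 1; do :; done
python3 -m handwheel '-1 -0.71 0 0 0 0 -1;-1 -0.71 0 0 0 0 -1;-1 -0.71 0 0 0 0 -1;-1 -0.71 0 0 0 0 -1'
python3 -m handwheel '-1 -0.71 0 0 0 0 -1;-1 -0.71 0 0 0 0 -1;-1 -0.71 0 0 0 0 -1;-1 -0.71 0 0 0 0 -1'
python3 -m handwheel '-1 -0.71 0 0 0 0 -1;-1 -0.71 0 0 0 0 -1;-1 -0.71 0 0 0 0 -1;-1 -0.71 0 0 0 0 -1'
python3 -m handwheel '-1 -0.71 0 0 0 0 -1;-1 -0.71 0 0 0 0 -1;-1 -0.71 0 0 0 0 -1;-1 -0.71 0 0 0 0 -1'
python3 -m handwheel '-0.98 -0.71 0 0 0 0 -1;-0.98 -0.71 0 0 0 0 -1;-0.98 -0.71 0 0 0 0 -1;-0.98 -0.71 0 0 0 0 -1;-0.98 -0.71 0 0 0 0 -1;-0.98 -0.71 0 0 0 0 -1'
```

```text
time: 1.53
tool_pos: [248.5, 390.4, 226.8]
tcp_rot: [-3.14, 0.002, 2.798]
contact_force: [0.3, 0.3, -0.2]
grip_width: 70.0
finger_force: 0.0
time: 1.87
tool_pos: [319.5, 290.2, 226.9]
tcp_rot: [-3.141, 0.002, 2.796]
contact_force: [-0.3, 0.4, 0.2]
grip_width: 43.3
finger_force: 0.0
time: 2.2
tool_pos: [390.3, 190.0, 226.9]
tcp_rot: [-3.141, 0.003, 2.796]
contact_force: [0.6, 0.3, 0.0]
grip_width: 16.0
finger_force: 0.0
time: 2.53
tool_pos: [460.9, 89.8, 226.7]
tcp_rot: [-3.141, 0.003, 2.797]
contact_force: [0.1, 0.1, -0.4]
grip_width: 0.4
finger_force: 0.0
time: 3.03
tool_pos: [525.7, -4.6, 226.4]
tcp_rot: [3.141, -0.001, 2.802]
contact_force: [-0.1, 1.6, 0.3]
grip_width: 0.5
finger_force: 0.0
```

```bash
python3 -m handwheel '0 0 0.3 0 0 0 -1;0 0 0.6 0 0 0 -1;0 0 0.8 0 0 0 -1;0 0 0.9 0 0 0 -1;0 0 1 0 0 0 -1;0 0 1 0 0 0 -1;0 0 1 0 0 0 -1;0 0 1 0 0 0 -1'
python3 - <<'E'
from h import *
a=[viewer.capture(n)["frame"][120:320,u:u+260,::-1] for n,u in(("top",220),("side",200))]
cv2.imwrite("pics/key.png",cv2.resize(np.hstack(a),None,fx=1.5,fy=1.5))
E
```

```text
time: 3.7
tool_pos: [526.9, -5.5, 128.0]
tcp_rot: [3.141, 0.002, 2.802]
contact_force: [-0.6, 0.0, 0.4]
grip_width: 0.5
finger_force: 0.0
```

View pics/key.png

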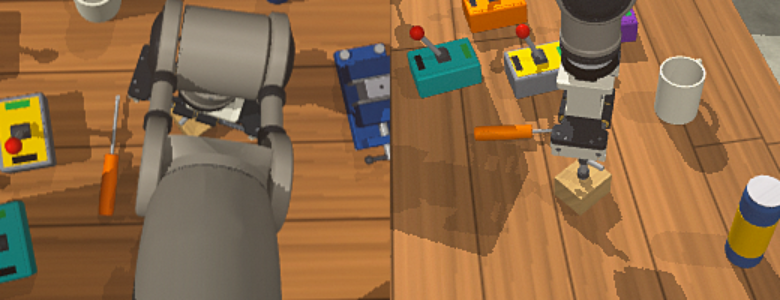

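The side view shows the shut fingertips directly over the key's hub (crop pixel 583,172) with a visible gap. I'll lower 3 mm and dwell.

```bash

python3 -m handwheel '0 0 0.03 0 0 0 -1;0 0 0.03 0 0 0 -1;0 0 0.03 0 0 0 -1;0 0 0.03 0 0 0 -1;0 0 0.03 0 0 0 -1;0 0 0.03 0 0 0 -1;0 0 0.03 0 0 0 -1;0 0 0.03 0 0 0 -1'
python3 -m handwheel '0 0 0 0 0 0 -1;0 0 0 0 0 0 -1;0 0 0 0 0 0 -1;0 0 0 0 0 0 -1;0 0 0 0 0 0 -1;0 0 0 0 0 0 -1;0 0 0 0 0 0 -1;0 0 0 0 0 0 -1' >/dev/null
python3 -m handwheel '0 0 0 0 0 0 -1;0 0 0 0 0 0 -1;0 0 0 0 0 0 -1;0 0 0 0 0 0 -1;0 0 0 0 0 0 -1;0 0 0 0 0 0 -1;0 0 0 0 0 0 -1;0 0 0 0 0 0 -1' >/dev/null
python3 -m handwheel '0 0 0 0 0 0 -1;0 0 0 0 0 0 -1;0 0 0 0 0 0 -1;0 0 0 0 0 0 -1;0 0 0 0 0 0 -1;0 0 0 0 0 0 -1;0 0 0 0 0 0 -1;0 0 0 0 0 0 -1'
python3 -m handwheel '0 0 -0.3 0 0 0 -1;0 0 -0.6 0 0 0 -1;0 0 -0.9 0 0 0 -1;0 0 -0.9 0 0 0 -1;0 0 -0.9 0 0 0 -1;0 0 -0.9 0 0 0 -1'
python3 - <<'E'
from h import *
from scipy.spatial.transform import Rotation as R
o=bot.get_obs();M=R.from_euler("xyz",o["tcp_rot"]).as_matrix()
print(M.T@(np.array([556.5,-305.5,o["tool_pos"][2]])-o["tool_pos"])/100,o["joint_positions"])
E
```

```text
time: 4.47
tool_pos: [526.2, -5.7, 123.7]
tcp_rot: [3.141, 0.0, 2.802]
contact_force: [-0.5, -0.0, -0.3]
grip_width: 0.3
finger_force: 0.0
time: 6.47
tool_pos: [526.2, -5.7, 123.7]
tcp_rot: [3.142, -0.0, 2.802]
contact_force: [-0.2, 0.3, -0.6]
grip_width: 0.8
finger_force: 0.0
time: 6.97
tool_pos: [525.7, -5.6, 213.1]
tcp_rot: [-3.141, -0.001, 2.802]
contact_force: [0.3, -0.3, -0.2]
grip_width: 0.4
finger_force: 0.0
[-1.28990271e+00 -2.72452448e+00 -8.49824276e-04] [-1.56585501e-01  3.55196452e-01  1.54355910e+00  6.69092254e-05
  1.24369904e+00 -1.38753844e+00]
```

Now to the block, in three calls of (-0.43, -0.91), then down from about 213 to 95.

```bash

python3 -m handwheel '-0.43 -0.91 0 0 0 0 -1;-0.43 -0.91 0 0 0 0 -1;-0.43 -0.91 0 0 0 0 -1' >/dev/null
python3 -m handwheel '-0.43 -0.91 0 0 0 0 -1;-0.43 -0.91 0 0 0 0 -1;-0.43 -0.91 0 0 0 0 -1' >/dev/null
python3 -m handwheel '-0.43 -0.91 0 0 0 0 -1;-0.43 -0.91 0 0 0 0 -1;-0.43 -0.91 0 0 0 0 -1;-0.43 -0.91 0 0 0 0 -1;-0.43 -0.91 0 0 0 0 -1;-0.43 -0.91 0 0 0 0 -1'
python3 -m handwheel '0 0 0.3 0 0 0 -1;0 0 0.6 0 0 0 -1;0 0 0.7 0 0 0 -1;0 0 0.8 0 0 0 -1;0 0 0.8 0 0 0 -1;0 0 0.8 0 0 0 -1'
python3 - <<'E'
from h import *
a=[viewer.capture(n)["frame"][v:v+200,u:u+260,::-1] for n,u,v in(("top",360,80),("side",240,200))]
cv2.imwrite("pics/blk.png",cv2.resize(np.hstack(a),None,fx=1.5,fy=1.5))
E
```

```text
time: 7.97
tool_pos: [556.4, -304.9, 212.3]
tcp_rot: [3.14, -0.003, 2.802]
contact_force: [-0.9, 0.1, -0.2]
grip_width: 0.2
finger_force: 0.0
time: 8.47
tool_pos: [557.3, -305.7, 134.5]
tcp_rot: [-3.141, 0.001, 2.803]
contact_force: [0.5, 0.4, 1.1]
grip_width: 0.3
finger_force: 0.0
```

View pics/blk.png

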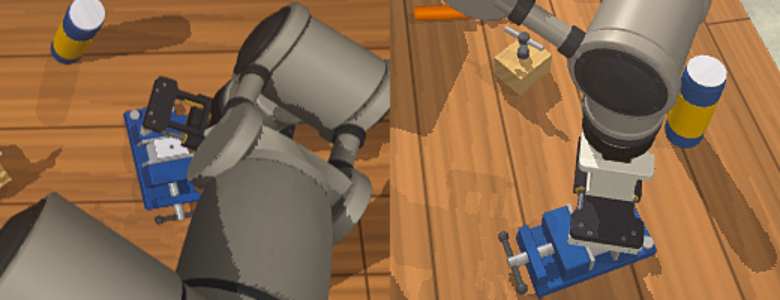

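The gripper sits over the vice, clear of the spray can, and the key is still upright. I'll descend to about 27 mm above the block, dwell, then rise.

```bash

python3 -m handwheel '0 0 0.15 0 0 0 -1;0 0 0.25 0 0 0 -1;0 0 0.32 0 0 0 -1;0 0 0.37 0 0 0 -1;0 0 0.37 0 0 0 -1;0 0 0.37 0 0 0 -1;0 0 0.37 0 0 0 -1;0 0 0.37 0 0 0 -1'
python3 -m handwheel '0 0 0 0 0 0 -1;0 0 0 0 0 0 -1;0 0 0 0 0 0 -1;0 0 0 0 0 0 -1;0 0 0 0 0 0 -1;0 0 0 0 0 0 -1;0 0 0 0 0 0 -1;0 0 0 0 0 0 -1' >/dev/null
python3 -m handwheel '0 0 0 0 0 0 -1;0 0 0 0 0 0 -1;0 0 0 0 0 0 -1;0 0 0 0 0 0 -1;0 0 0 0 0 0 -1;0 0 0 0 0 0 -1;0 0 0 0 0 0 -1;0 0 0 0 0 0 -1' >/dev/null
python3 -m handwheel '0 0 0 0 0 0 -1;0 0 0 0 0 0 -1;0 0 0 0 0 0 -1;0 0 0 0 0 0 -1;0 0 0 0 0 0 -1;0 0 0 0 0 0 -1;0 0 0 0 0 0 -1;0 0 0 0 0 0 -1'
python3 -m handwheel '0 0 -0.3 0 0 0 -1;0 0 -0.6 0 0 0 -1;0 0 -1 0 0 0 -1;0 0 -1 0 0 0 -1;0 0 -1 0 0 0 -1' >/dev/null
python3 -m handwheel '0 0 -0.25 0 0 -0.15 -1;0 0 -0.25 0 0 -0.15 -1;0 0 -0.25 0 0 -0.15 -1;0 0 -0.25 0 0 -0.15 -1;0 0 -0.25 0 0 -0.15 -1;0 0 -0.25 0 0 -0.15 -1;0 0 -0.25 0 0 -0.15 -1'
python3 - <<'E'
from h import *
from scipy.spatial.transform import Rotation as R
o=bot.get_obs();M=R.from_euler("xyz",o["tcp_rot"]).as_matrix()
c,s=np.cos(.13),np.sin(.13)
g=np.array([471,268.5,0])-38*np.array([c,s,0]);g[2]=o["tool_pos"][2]
print(g,M.T@(g-o["tool_pos"])/100,o["joint_positions"])
E
```

```text
time: 9.23
tool_pos: [557.1, -306.3, 97.3]
tcp_rot: [-3.141, 0.001, 2.802]
contact_force: [-0.2, -0.2, -0.1]
grip_width: 0.3
finger_force: 0.0
time: 11.23
tool_pos: [556.8, -306.1, 96.7]
tcp_rot: [3.142, 0.0, 2.802]
contact_force: [0.1, -0.0, -0.3]
grip_width: 1.0
finger_force: 0.0
time: 12.23
tool_pos: [556.6, -305.9, 220.8]
tcp_rot: [3.14, -0.001, -3.013]
contact_force: [-0.5, 0.4, 0.4]
grip_width: 0.2
finger_force: 0.0
[433.32064804 263.57390258 220.7845283 ] [0.49214747 5.80535425 0.00700968] [-6.23159801e-01  5.53480688e-01  1.19992075e+00  1.10265398e-04
  1.38971439e+00 -2.32252757e+00]
```

```bash

python3 -m handwheel '0.08 0.97 0 0 0 0 -1;0.08 0.97 0 0 0 0 -1;0.08 0.97 0 0 0 0 -1' >/dev/null
python3 -m handwheel '0.08 0.97 0 0 0 0 -1;0.08 0.97 0 0 0 0 -1;0.08 0.97 0 0 0 0 -1' >/dev/null
python3 -m handwheel '0.08 0.97 0 0 0 0 -1;0.08 0.97 0 0 0 0 -1;0.08 0.97 0 0 0 0 -1' >/dev/null
python3 -m handwheel '0.08 0.97 0 0 0 0 -1;0.08 0.97 0 0 0 0 -1;0.08 0.97 0 0 0 0 -1' >/dev/null
python3 -m handwheel '0.08 0.97 0 0 0 0 -1;0.08 0.97 0 0 0 0 -1;0.08 0.97 0 0 0 0 -1' >/dev/null
python3 -m handwheel '0.08 0.96 0 0 0 0 -1;0.08 0.96 0 0 0 0 -1;0.08 0.96 0 0 0 0 -1;0.08 0.96 0 0 0 0 -1;0.08 0.96 0 0 0 0 -1;0.08 0.96 0 0 0 0 -1'
python3 -m handwheel '0 0 0.2 0 0 0 -1;0 0 0.4 0 0 0 -1;0 0 0.5 0 0 0 -1;0 0 0.6 0 0 0 -1;0 0 0.6 0 0 0 -1;0 0 0.6 0 0 0 -1'
python3 - <<'E'
from h import *
a=[viewer.capture(n)["frame"][v:v+200,u:u+260,::-1] for n,u,v in(("wrist",190,100),("side",150,60))]
cv2.imwrite("pics/iso.png",cv2.resize(np.hstack(a),None,fx=1.5,fy=1.5))
E
```

```text
time: 13.98
tool_pos: [433.4, 262.8, 221.6]
tcp_rot: [-3.141, -0.0, -3.011]
contact_force: [-0.2, -0.3, -1.0]
grip_width: 0.4
finger_force: 0.0
time: 14.48
tool_pos: [433.5, 262.8, 161.7]
tcp_rot: [-3.141, -0.0, -3.012]
contact_force: [-0.1, -0.2, -0.5]
grip_width: 0.5
finger_force: 0.0
```

View pics/iso.png

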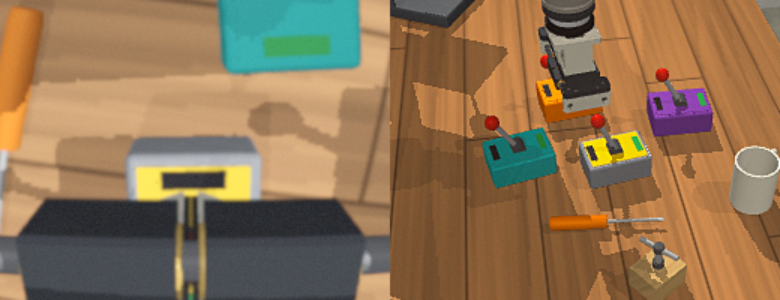

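The wrist view shows the fingers aligned on the box's centre line, behind the black mark. In the side view the gripper is left of the ball (598,121), clear of the neighbours. I'll go down and push.

```bash

python3 -m handwheel '0 0 0.2 0 0 0 -1;0 0 0.4 0 0 0 -1;0 0 0.5 0 0 0 -1;0 0 0.55 0 0 0 -1;0 0 0.55 0 0 0 -1;0 0 0.55 0 0 0 -1'
python3 -m handwheel '-0.1 0 0 0 0 0 -1;-0.2 0 0 0 0 0 -1;-0.3 0 0 0 0 0 -1;-0.4 0 0 0 0 0 -1;-0.5 0 0 0 0 0 -1;-0.6 0 0 0 0 0 -1;-0.7 0 0 0 0 0 -1;-0.7 0 0 0 0 0 -1'
python3 -m handwheel '-0.03 0 0 0 0 0 -1;-0.06 0 0 0 0 0 -1;-0.08 0 0 0 0 0 -1;-0.1 0 0 0 0 0 -1;-0.1 0 0 0 0 0 -1;-0.1 0 0 0 0 0 -1'
python3 - <<'E'
from h import *
for n in("top","side"):
    p=viewer.capture(n)
    if n=="side": cv2.imwrite("pics/psh.png",cv2.resize(np.ascontiguousarray(p["frame"][80:200,220:380,::-1]),None,fx=4,fy=4))
E
```

```text
time: 15.08
tool_pos: [433.6, 263.8, 107.5]
tcp_rot: [3.141, 0.001, -3.01]
contact_force: [0.2, -0.0, 1.0]
grip_width: 0.4
finger_force: 0.0
time: 15.75
tool_pos: [504.6, 273.2, 107.9]
tcp_rot: [3.141, 0.003, -3.011]
contact_force: [0.4, -0.2, -0.2]
grip_width: 0.1
finger_force: 0.0
time: 16.25
tool_pos: [512.4, 274.2, 106.8]
tcp_rot: [3.141, 0.0, -3.01]
contact_force: [-0.6, 0.2, -0.7]
grip_width: 0.2
finger_force: 0.1
```

View pics/psh.png

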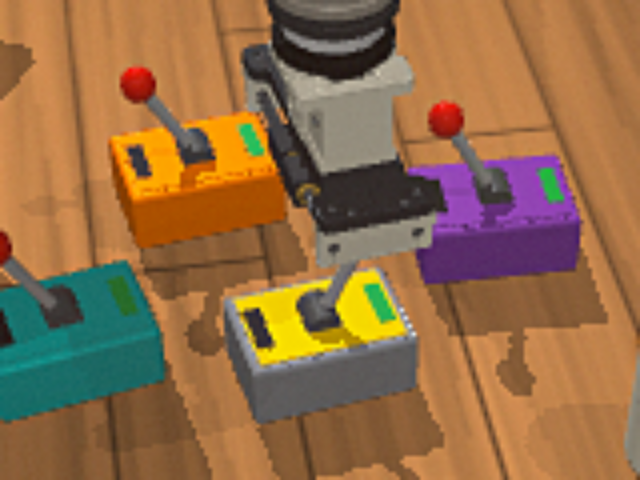

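The lever now leans to green, with its rod running from (318,305) up to (350,270) in this crop. There is no stop force yet, so I'll creep until the end stop is felt.

```bash

python3 -m handwheel '-0.01 0 0 0 0 0 -1;-0.02 0 0 0 0 0 -1;-0.03 0 0 0 0 0 -1;-0.03 0 0 0 0 0 -1;-0.03 0 0 0 0 0 -1' | grep -E "pos|contact"
python3 -m handwheel '-0.01 0 0 0 0 0 -1;-0.02 0 0 0 0 0 -1;-0.02 0 0 0 0 0 -1;-0.02 0 0 0 0 0 -1' | grep -E "pos|contact"
```

```text
tool_pos: [514.8, 274.5, 106.6]
contact_force: [-2.8, -1.0, 0.3]
tool_pos: [515.2, 274.5, 106.4]
contact_force: [-8.5, -0.9, 3.3]
```

The force rose to 8.5 N with no further travel, so that's the stop. I'll back off, rise and check.

```bash

python3 -m handwheel '0.1 0 0 0 0 0 -1;0.25 0 0 0 0 0 -1;0.4 0 0 0 0 0 -1;0.4 0 -0.3 0 0 0 -1;0.4 0 -0.6 0 0 0 -1;0.4 0 -1 0 0 0 -1;0.4 0 -1 0 0 0 -1' | grep -E "pos|contact"
python3 -m handwheel '0.5 0 -0.4 0 0 0 -1;0.9 0 -0.4 0 0 0 -1;0.9 0 -0.4 0 0 0 -1;0.9 0 -0.4 0 0 0 -1;0.9 0 -0.4 0 0 0 -1;0.9 0 -0.4 0 0 0 -1;0.9 0 -0.4 0 0 0 -1' | grep -E "pos|time"
python3 - <<'E'
from h import *
P={n:viewer.capture(n) for n in("top","side")}
cv2.imwrite("pics/end.png",P["side"]["frame"][:,:,::-1])
# predicted ball for joint 1.0 / 0.88
for j in(1.0,.88):
    a=j-.5;X=np.array([500+80*np.sin(a)*.99,271+80*np.sin(a)*.13,50+80*np.cos(a)]);print(j,X,proj(P["side"],X))
hs=cv2.cvtColor(P["side"]["frame"],cv2.COLOR_RGB2HSV)
m=((hs[...,0]<5)|(hs[...,0]>174))&(hs[...,1]>180)&(hs[...,2]>90)
n,_,st,c=cv2.connectedComponentsWithStats(m.astype(np.uint8))
print([(st[i,4],c[i].round(1)) for i in range(1,n) if st[i,4]>15])
E
```

```text
tool_pos: [481.7, 271.0, 214.7]
contact_force: [1.2, 0.7, 1.1]
time: 18.27
tool_pos: [389.5, 257.8, 246.4]
1.0 [537.97050266 275.9860256  120.20660495] [312.51164619 137.06419581]
0.88 [529.37690118 274.85757288 124.29317085] [309.4284637  136.47877719]
[(np.int32(57), array([330.9, 109.5])), (np.int32(68), array([312.6, 136.4])), (np.int32(69), array([217.3, 141.6]))]
```

View pics/end.png

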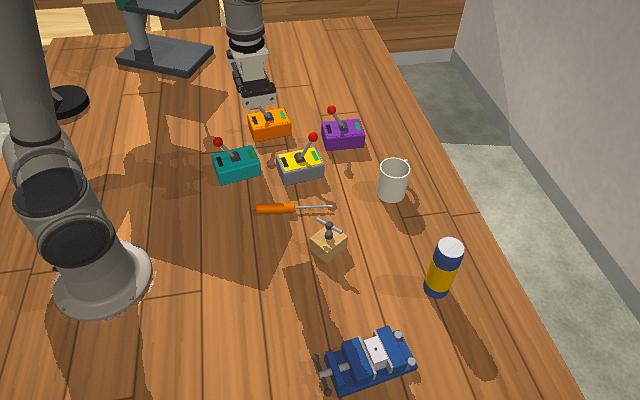

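The lever's ball is at (312.6,136.4), matching the prediction for 1.0 rad. The key, mug, can and screwdriver are where they started and the arm is clear, so I'm handing in.

```bash
python3 -c "
from plant import bot
print(bot.close_job())"
```

```text
the job is handed in; nothing more can be done
None
```

I held the fingertips about 28 mm over the chuck key, then about 29 mm over the block, for at least two seconds each. I then pushed the isolator lever to its green stop, where the last picture shows it with nothing else disturbed. The job is handed in; no verdict came back.

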